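# Release a can in the pantry's gravity rack and catch it softly

### The arm

A 6-joint arm with a two-finger parallel gripper is mounted at the origin on the work surface. World frame = base frame: x ahead of the robot, y to its left, z up, the work surface at z = 0. Lengths are in m, angles in rad, forces in N, time in s.
With the tool pointing down it reaches from about 0.25 to 0.8 m from the base axis. Payload 3.9 kg.
Tool frame: the origin (TCP) lies at the very end of the fingers, on their centre line; the grasp point (between the pads) lies bot.pinch_z behind it (bot.pinch_z is the distance from the TCP to the grasp point, in m); z points along the fingers, y is the line along which they close (so a half turn about z gives the same grasp; the last joint's range is limited). The gripper opens to 85 mm and grips with 20 to 120 N. Pads are 22 mm wide; open, the fingers measure 114 mm over their backs; the gripper's body (76 mm by 85 mm) begins 54 mm behind the grasp point. The pads swing forward as they close: fully open they stand 13 mm farther back than shut.
Start: joints at [-1.325, 0.26, -0.138, 1.173, 0, 1.571], TCP at [0.128, -0.509, 0.231] pointing down, gripper open.
Joint ranges: [-2.78, 2.78], [-0.83, 1.72], [-1.28, 1.37], [-1.9, 2.12], [-1.57, 1.48], [-3.14, 3.14]. Speed limits (rad/s): [2.57, 2.57, 3.14, 3.14, 3.14, 3.14].

### API

Orientations are given as a rotation vector (axis times angle).
In Python, from cell import bot gives the robot as it stands.
- The arm moves only by the tool apply_moves, never from a script. Its argument "plan" is one flat list of numbers, 6 for each row, row after row: the shift along the tool's x, y, z each as a share of 20 cm, from -1 to 1, then the turn, a rotation vector about the tool's x, y, z each as a share of 0.5 rad, from -1 to 1. In form: [dx, dy, dz, ax, ay, az, dx, dy, dz, ax, ay, az, ...]. A call has 1 to 12 rows; each row is the pose to reach, as a shift and turn from the pose commanded when the call began, along the tool's axes at that moment; what a row does not reach only later rows make up. A row lasts 1/12 s, in which the tool goes at most 41.7 mm and 7.16 degrees, less where a joint would pass 70% of its speed; a pose out of reach is approached as far as the arm can. A call with a number of a shift or a turn outside -1 to 1 is refused whole. A call with a gripper value outside its range is refused whole. "claw" is the finger opening in mm, from 0 to 85.4, set as the call begins (left out, the last holds). The fingers move at their own pace and stop on an object; "newtons" is the grip in N (left out, the last holds). Time passes only in rows, so rows that repeat a pose let the fingers close. It gives the time, the measured TCP pose, the force, the opening and the grip force at its end, in the units of the state.
- bot.get_obs(): the state, without advancing time (a new reading comes with each control period).
- bot.camera(name): name is "scene" or "top" or "wrist"; returns the picture (400x640x3 uint8, red, green, blue); there is no depth.
- bot.camera_params(name): a dict with "fx", "fy", "cx", "cy" (pixels), "k1" (the pictures are not rectified: a ray, as slopes to the right and down, at radius r is drawn at 1 + k1 r^2 times it, then the intrinsics apply), "R" (3x3) and "t" (3): a world point X has camera coordinates R X + t. Camera axes: x right, y down, z forward; pixel columns grow to the right and rows downward; lengths in m; the calibration is good to about 2 mm. A picture is of the moment at which its call begins: read the wrist's pose just before it. camera_params takes no time and is no camera call; for the wrist camera it gives the pose at the moment of the call.
- bot.job_done(): hands the job in; it is judged then, once.
The state is a dict: "time_s": time; "qpos": joint angles; "dq": joint speeds; "joint_torque": joint torques, N m; "tcp_pos": TCP position; "eef_rot": TCP orientation; "ft_force": force on the tool from outside, world axes, zero at the start; "wrist_torque": the same for the moment, N m; "width": finger opening in m; "finger_force": force on a finger pad.
Only numpy, scipy, OpenCV 4.12 (cv2) and the standard library are available. Lean on these libraries where they do the work, as an engineer would, in place of code of your own. Each camera call takes 0.05 s, during which the arm holds its last target. There are 200 camera calls.

### The job

Push the red-knobbed lever of the can rack all the way over so that the gate lets the can go, and let it roll by itself, untouched, past the yellow mark. Then run your fingers down the lane just ahead of it at nearly its own pace, so that they meet it without a knock while it is still rolling briskly, stay on it and slow it down gradually, bring it to a standstill before its middle reaches the red mark and keep it still there for two seconds. After that ease it down until it rests softly against the front lip and take your hand away, leaving the gate open and the two jars and the garlic cloche behind the rack where they stand.

Things in the scene. Friction and masses are not known exactly. Their poses are not given: they have to be found in the camera images.
- rack: White one-lane gravity can rack, fixed on the table; place and yaw vary. Origin on the table (z = 0) below the lane's centre line; +y runs up the lane (level), +x across it away from the robot, z up. The can rolls towards -y. Lane floor at about z = 45 mm + 0.031 * y, from y = -375 to 355 mm (see lane_tilt). Steel side guides at x = +-61 to 67 mm, 25 mm above the floor.
- can: Red tin with four pale label bars along it, 80 mm diameter, 110 mm long, lying across the lane behind the gate (axis at rack y = 290 mm). Origin at its middle on the axis, 40 mm above the lane floor; the frame turns as it rolls. 0.6 kg nominal (0.48 to 0.72), solid. Released, it gains 0.1 m/s2 nominal (0.06 to 0.14, with the lane's tilt). Knocks of 8 N by the hand dent it.
- lane_tilt (a joint): Small extra tilt of the lane in rad, set by its front foot before the start (-0.005 to 0.005) and fixed by stiff friction: it cannot be moved in use. Positive is steeper. The lane turns about rack y = 290 mm, so the floor is at z = 54 mm + (0.031 + tilt) * (y - 290 mm), lower at the lip by up to 3 mm.
- gate (a joint): Gate bar angle in rad: 0 shut, 1.1 fully open (stop); stays where it is left (friction 0.13 N m, 2 to 3 N at the knob). Hinge axis along rack y at x = 85 mm, z = 160 mm, on two posts at y = 105 and 266 mm. Its bent 12 mm gate finger at y = 244 mm hangs into the lane before the can and swings up; the can slips free from about 0.35 rad. Below y = 90 mm only the lip rises over the guides.
- lever_ball (a point): Centre of the red ball knob (26 mm) on the gate's lever, a 10 mm rod reaching 80 mm up from the hinge axis at rack y = 120 mm. Shut, it leans 0.5 rad to the robot (knob at rack x = 47, z = 230 mm). Push it away from the robot (rack +x): open, it leans 0.6 rad away (knob at rack x = 130, z = 226 mm). The rolling can passes about 90 mm below the knob.
- yellow_mark (a point): Yellow stripe across lane and guides at rack y = 90 mm; point on the lane floor, mid-lane. The can must roll untouched (about 0.2 m/s there) until its middle is 20 mm past it.
- red_mark (a point): Red stripe across lane and guides at rack y = -240 mm; point on the lane floor, mid-lane. The can's middle must be stopped before (above) it and stay still there for two seconds.
- lip (a point): Point on the lane floor, mid-lane, at the lip's face (rack y = -360 mm). The lip is two posts at rack x = +-33 to 59 mm, 45 mm above the floor, 8 mm thick; the 66 mm gap between them is an open finger cut-out through which fingers can back out. A can at rest on the lip has its middle 40 mm up the lane from here. Meeting the lip faster than 0.15 m/s dents it.
- jar_oats: Clear jar with steel cap, 90 mm diameter, 130 mm high, origin under its centre; bystander on the table beyond the rack.
- jar_pasta: Amber jar with steel cap, 80 mm diameter, 110 mm high, origin under its centre; bystander beyond the rack.
- cloche: Terracotta garlic cloche, 110 mm diameter, 78 mm high, origin under its centre; bystander beyond the rack.
Mind the look-alikes: they are no part of the job. Leave any blue look-alike of the can alone.

How it is judged:
By the outcome, as a careful person would: the job done as asked, in the order asked, and still so for the second after the job is handed in, with the robot touching nothing.
It also fails if it takes over 48 s, if anything falls off the work surface, if the arm or the gripper's body presses on something with over 40 N, if the wrist force passes 120 N, or if a joint passes its speed limit or range.

## Working session

There is one attempt and no reset: what is moved stays moved. The work goes in short steps, Python scripts to look and compute and a tool call to move; the robot and the scene stay as the last step left them, time stands still between calls to the robot, and variables do not carry over. Pictures are saved under pics/ and viewed, at most 10 in all, crops included, and the job is handed in when it is done.

Besides the shell and the picture viewer there is one more tool, called in YAML: its name, and indented under it one key for each argument. apply_moves: Moves the arm, as the interface text tells. Its arguments: {"type":"object","properties":{"plan":{"type":"array"},"claw":{"type":"number"},"newtons":{"type":"number"}},"required":["plan"]}

```bash
ls; mkdir -p pics; python3 - <<'E'
from cell import bot
import cv2,numpy as np
np.set_printoptions(precision=4,suppress=True)
o=bot.get_obs();print(o)
print(bot.pinch_z)
for n in("scene","top"):
    im=bot.camera(n);cv2.imwrite(f"pics/{n}0.png",im[:,:,::-1]);print(n,bot.camera_params(n))
E
```

```text
pics
{'time_s': 0.0, 'qpos': array([-1.325 ,  0.2607, -0.1394,  1.1727,  0.    ,  1.5708]), 'dq': array([ 0.0007,  0.0017, -0.0004, -0.0005, -0.0004,  0.0009]), 'joint_torque': array([  0.0007, -40.5676,  25.3925,   0.0188,  -0.    ,   0.    ]), 'tcp_pos': array([ 0.1276, -0.5086,  0.2305]), 'eef_rot': array([-3.116 , -0.3848,  0.0004]), 'ft_force': array([-0.106 , -0.2295,  0.356 ]), 'wrist_torque': array([ 0.0414, -0.0126,  0.0149]), 'finger_force': 0.0, 'width': 0.08546707465601092}
0.0187
scene {'fx': 384.28599198433517, 'fy': 384.28599198433517, 'cx': 318.57797296354437, 'cy': 201.71155325399545, 'k1': -0.06852904881239633, 'R': array([[ 0.359 ,  0.9333, -0.0031],
       [ 0.5654, -0.2201, -0.7949],
       [-0.7426,  0.2836, -0.6067]]), 't': array([-0.3002, -0.2092,  1.7811])}
top {'fx': 507.2439238058385, 'fy': 507.2439238058385, 'cx': 318.6200689542849, 'cy': 203.2851246360987, 'k1': -0.15904397208665733, 'R': array([[ 0.0025, -1.    ,  0.0043],
       [-0.9977, -0.0028, -0.0681],
       [ 0.0681, -0.0041, -0.9977]]), 't': array([0.0708, 0.6333, 1.7964])}
```

View pics/scene0.png

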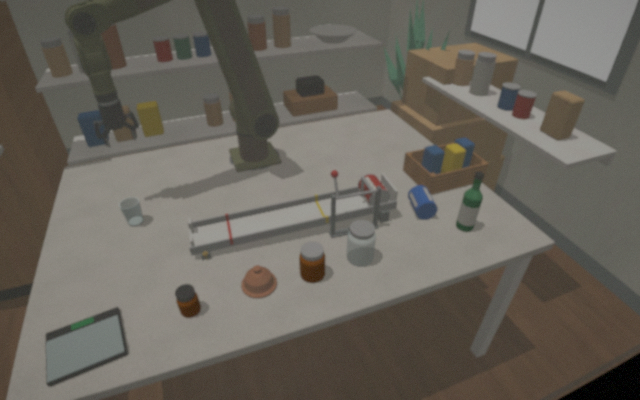

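View pics/top0.png

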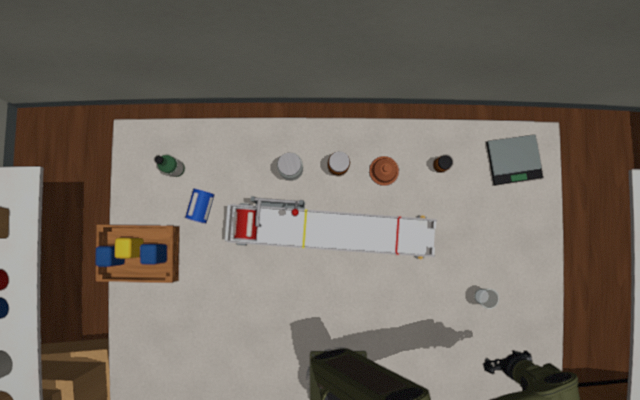

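Top view: the rack's lane runs from the can at (246,224) to the lip at (433,237), with the yellow stripe at (305,228), the red stripe at (398,236) and the knob at (295,212). 

Candidates for the can:
- The red tin at (246,224), behind the gate in the rack.
- The blue look-alike at (200,206).
- The tins on the shelf at far left.

Candidates for the knob: only the red ball at (295,212). I choose the red tin in the rack and this ball, and check both in one crop.

```bash
cat > h.py <<'E'
import cv2,numpy as np
from cell import bot
np.set_printoptions(precision=4,suppress=True)
def ray(p,uv):
    K=np.array([[p['fx'],0,p['cx']],[0,p['fy'],p['cy']],[0,0,1.]])
    n=cv2.undistortPoints(np.array([[uv]],float),K,np.array([p['k1'],0,0,0,0.]))[0,0]
    R=np.array(p['R']);return -R.T@np.array(p['t']),R.T@np.array([n[0],n[1],1])
def onz(p,uv,z):
    c,d=ray(p,uv);return c+d*(z-c[2])/d[2]
def tri(p1,u1,p2,u2):
    c1,d1=ray(p1,u1);c2,d2=ray(p2,u2)
    s=np.linalg.lstsq(np.c_[d1,-d2],c2-c1,rcond=None)[0]
    a,b=c1+s[0]*d1,c2+s[1]*d2;return (a+b)/2,np.linalg.norm(a-b)
def blobs(im,kind,roi,amin=4):
    x0,y0,x1,y1=roi;h=cv2.cvtColor(im,cv2.COLOR_RGB2HSV)
    H,S,V=[h[...,i].astype(int) for i in range(3)]
    m={'red':((H<8)|(H>172))&(S>120)&(V>60),'yel':(H>18)&(H<36)&(S>90)&(V>90)}[kind].astype(np.uint8)
    q=np.zeros_like(m);q[y0:y1,x0:x1]=m[y0:y1,x0:x1]
    n,l,s,c=cv2.connectedComponentsWithStats(q)
    return [(s[i].tolist(),c[i]) for i in range(1,n) if s[i][4]>=amin]
E
python3 - <<'E'
from h import *
T=cv2.imread('pics/top0.png')[:,:,::-1].copy();S=cv2.imread('pics/scene0.png')[:,:,::-1].copy()
pt,ps=bot.camera_params('top'),bot.camera_params('scene')
for n,im,roi in(('top',T,(220,190,450,270)),('scene',S,(180,160,410,260))):
    for k in('red','yel'):print(n,k,*blobs(im,k,roi),sep='\n ')
a=cv2.resize(T[185:275,215:445],None,fx=3.4,fy=3.4,interpolation=cv2.INTER_CUBIC)
b=cv2.resize(S[160:255,180:410],None,fx=3.4,fy=3.0,interpolation=cv2.INTER_CUBIC)
c=np.vstack([a,b[:590-a.shape[0]]]);cv2.imwrite('pics/crop.png',c[:,:,::-1]);print(c.shape)
E
```

```text
top
 red
 ([235, 209, 22, 30, 418], array([244.3493, 223.8923]))
 ([292, 209, 6, 7, 33], array([294.5455, 211.7879]))
 ([396, 217, 4, 37, 48], array([396.9792, 235.1667]))
top
 yel
 ([302, 209, 5, 39, 84], array([304.3214, 228.3214]))
 ([421, 216, 4, 2, 8], array([422.5, 216.5]))
 ([418, 257, 5, 2, 8], array([420. , 257.5]))
scene
 red
 ([332, 172, 5, 4, 13], array([333.8462, 173.2308]))
 ([369, 176, 11, 9, 46], array([374.3913, 180.    ]))
scene
 yel
 ([316, 196, 8, 20, 29], array([318.7586, 206.    ]))
 ([326, 217, 2, 4, 6], array([326.6667, 218.1667]))
 ([203, 252, 4, 3, 10], array([204.5, 253. ]))
(590, 782, 3)
```

View pics/crop.png

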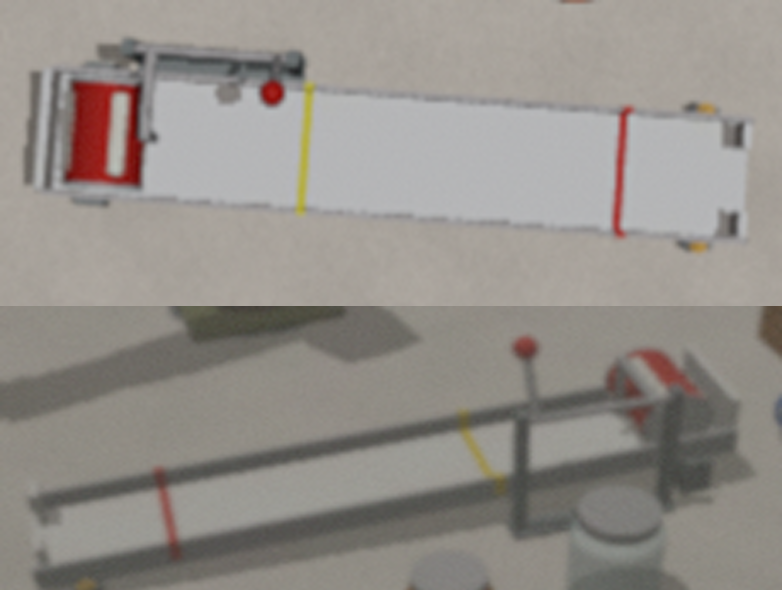

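The crop confirms the red tin in the rack behind the gate finger, the single red knob just above the yellow stripe, and the lip posts at the right end, top-view pixels about (430,224) and (430,250).

```bash
python3 - <<'E'
from h import *
T=cv2.imread('pics/top0.png')[:,:,::-1].copy();S=cv2.imread('pics/scene0.png')[:,:,::-1].copy()
pt,ps=bot.camera_params('top'),bot.camera_params('scene')
f=T.astype(float);R,G,B=f[...,0],f[...,1],f[...,2]
def cen(w,x0,y0,x1,y1):
    w=np.clip(w[y0:y1,x0:x1],0,None);w=w*(w>15);Y,X=np.mgrid[y0:y1,x0:x1];return (w*X).sum()/w.sum(),(w*Y).sum()/w.sum()
y=cen((R+G)/2-B-10,298,213,311,244);r=cen(R-(G+B)/2-10,391,220,404,251)
# mid across: bbox ends
Y=onz(pt,y,.0478);Rd=onz(pt,r,.0376);print(y,r,Y,Rd,np.linalg.norm(Y[:2]-Rd[:2]))
# line fits of stripe -> across direction, ends
for nm,w,roi in(('yel',(R+G)/2-B-10,(298,205,311,252)),('red',R-(G+B)/2-10,(391,212,404,258))):
    x0,y0,x1,y1=roi;m=(w[y0:y1,x0:x1]>18);rows=np.where(m.any(1))[0]+y0;print(nm,rows.min(),rows.max(),rows.mean())
# lane edges: dark guide lines along columns -> guides' outer edges via white mask
h=cv2.cvtColor(T,cv2.COLOR_RGB2HSV).astype(int)
for c in (320,340,360,380,410):
    v=h[200:265,c,1]*0+T[200:265,c].astype(int).sum(1)//3;s=h[200:265,c,1]
    d=T[200:265,c,0].astype(int)-T[200:265,c,2];w=np.where(d<6)[0]+200;print(c,w.min(),w.max())
k=tri(pt,cen(R-(G+B)/2-10,289,206,301,217),ps,cen((lambda a:a[...,0]-(a[...,1]+a[...,2])/2-10)(S.astype(float)),328,167,340,179));print('knob',k)
for n,uv in(('oats',(290,166)),('pasta',(339,163)),('cloche',(384,170))):print(n,onz(pt,uv,.1))
E
```

```text
(np.float64(304.2547277284119), np.float64(227.98875977823346)) (np.float64(396.8889907492291), np.float64(234.96958079839987)) [0.5439 0.123  0.0478] [ 0.5199 -0.2059  0.0376] 0.32980372192773744
yel 209 248 228.5
red 216 255 235.5
320 211 248
340 213 250
360 214 251
380 215 252
410 217 254
knob (array([0.5913, 0.1486, 0.2341]), np.float64(0.0006656644762612606))
oats [0.7563 0.1719 0.1   ]
pasta [0.7673 0.0029 0.1   ]
cloche [ 0.7437 -0.1529  0.1   ]
```

```bash
cat >> h.py <<'E'
from scipy.spatial.transform import Rotation as Ro
O=np.array([.536,.0332]);YAW=-.073
u=np.array([-np.sin(YAW),np.cos(YAW)]);v=np.array([np.cos(YAW),np.sin(YAW)])
RT=np.c_[np.r_[u,0],np.r_[v,0],[0,0,-1.]]
def world(x,y,z): return np.r_[O+x*v+y*u,z]
def rack(p): d=np.asarray(p)[:2]-O;return np.array([d@v,d@u,p[2]])*1000
def chain(goal,n,p=None,R=None):
    o=bot.get_obs();p=o['tcp_pos'];R=Ro.from_rotvec(o['eef_rot']);g=world(*goal)
    tot=(R.inv()*Ro.from_matrix(RT)).as_rotvec();dp=(g-p)/n
    for i in range(n):
        Ri=R*Ro.from_rotvec(tot*i/n)
        print(Ri.inv().apply(dp)/.2,tot/n/.5)
def st():
    o=bot.get_obs();R=Ro.from_rotvec(o['eef_rot']);print('t',round(o['time_s'],3),'rack mm',rack(o['tcp_pos']),'rotleft',(R.inv()*Ro.from_matrix(RT)).as_rotvec(),'F rack',np.r_[o['ft_force'][:2]@v,o['ft_force'][:2]@u,o['ft_force'][2]],'w',o['width'])
E
python3 -c "
from h import *
st();chain((0,-.02,.2),4)"
```

```text
t 0.1 rack mm [-367.7991 -570.1626  230.5596] rotleft [-0.0015 -0.0011 -1.252 ] F rack [-0.1665  0.3655  0.0357] w 0.08520860012303193
[ 0.6521 -0.5089  0.0391] [-0.0008 -0.0006 -0.626 ]
[ 0.7771 -0.2834  0.0388] [-0.0008 -0.0006 -0.626 ]
[ 0.8267 -0.0303  0.0385] [-0.0008 -0.0006 -0.626 ]
[0.7958 0.2257 0.0383] [-0.0008 -0.0006 -0.626 ]
```

apply_moves:
  plan: [0.65, -0.51, 0.04, 0, 0, -0.626, 0.65, -0.51, 0.04, 0, 0, -0.626, 0.65, -0.51, 0.04, 0, 0, -0.626, 0.65, -0.51, 0.04, 0, 0, -0.626, 0.65, -0.51, 0.04, 0, 0, -0.626]
  claw: 20
  newtons: 20

```text
time_s: 0.52
tcp_pos: [0.2312, -0.3725, 0.2225]
eef_rot: [-3.012, -0.875, -0.003]
ft_force: [-0.1, -0.1, 0.4]
width: 0.0254
finger_force: 0.0
```

apply_moves:
  plan: [0.78, -0.28, 0.04, 0, 0, -0.626, 0.78, -0.28, 0.04, 0, 0, -0.626, 0.78, -0.28, 0.04, 0, 0, -0.626, 0.78, -0.28, 0.04, 0, 0, -0.626, 0.78, -0.28, 0.04, 0, 0, -0.626]

```text
time_s: 0.93
tcp_pos: [0.3347, -0.2434, 0.2148]
eef_rot: [-2.84, -1.338, -0.004]
ft_force: [-0.2, -0.5, 0.0]
width: 0.0199
finger_force: 0.0
```

apply_moves:
  plan: [0.83, -0.03, 0.04, 0, 0, -0.626, 0.83, -0.03, 0.04, 0, 0, -0.626, 0.83, -0.03, 0.04, 0, 0, -0.626, 0.83, -0.03, 0.04, 0, 0, -0.626, 0.83, -0.03, 0.04, 0, 0, -0.626]

```text
time_s: 1.35
tcp_pos: [0.4379, -0.1133, 0.2069]
eef_rot: [-2.599, -1.764, -0.006]
ft_force: [0.8, -1.1, -0.5]
width: 0.02
finger_force: 0.0
```

apply_moves:
  plan: [0.8, 0.22, 0.04, 0, 0, -0.626, 0.8, 0.22, 0.04, 0, 0, -0.626, 0.8, 0.22, 0.04, 0, 0, -0.626, 0.8, 0.22, 0.04, 0, 0, -0.626, 0.8, 0.22, 0.04, 0, 0, -0.626, 0.8, 0.22, 0.04, 0, 0, -0.626]

```text
time_s: 1.85
tcp_pos: [0.5356, 0.0146, 0.1984]
eef_rot: [-2.298, -2.141, 0.002]
ft_force: [-1.0, -1.1, 0.0]
width: 0.0199
finger_force: 0.0
```

```bash
python3 -c "
from h import *
st();chain((0,-.02,.2),1)
im=bot.camera('top');cv2.imwrite('pics/top1.png',im[:,:,::-1]);st()"
```

```text
t 1.85 rack mm [  0.9258 -18.5626 198.3885] rotleft [-0.0012  0.0007  0.0025] F rack [-0.9637 -1.1582  0.0109] w 0.01992817119893513
[-0.0072 -0.0047 -0.008 ] [-0.0024  0.0014  0.0049]
t 1.9 rack mm [ -0.0538 -19.6505 198.569 ] rotleft [-0.0019  0.001   0.0006] F rack [-0.8951  0.1501 -0.6648] w 0.02004685639276486
```

apply_moves:
  plan: [-0.03, 0, 0, 0, 0, 0, -0.095, 0, 0, 0, 0, 0, -0.19, 0, 0.005, 0, 0, 0, -0.29, 0, 0.01, 0, 0, 0, -0.39, 0, 0.012, 0, 0, 0, -0.49, 0, 0.015, 0, 0, 0]

```text
time_s: 2.4
tcp_pos: [0.5262, -0.0869, 0.1967]
eef_rot: [2.303, 2.136, -0.001]
ft_force: [0.9, -0.6, 0.2]
width: 0.0197
finger_force: 0.0
```

```bash
python3 -c "
from h import *
st();print(bot.get_obs()['dq'])"
```

```text
t 2.4 rack mm [  -1.001  -120.4538  196.6642] rotleft [-0.      0.0007 -0.0025] F rack [ 0.9286 -0.4857  0.2132] w 0.019734461526575212
[-0.4511  0.0315  0.0289 -0.0078  0.0011 -0.4445]
```

apply_moves:
  plan: [-0.1, 0, 0.003, 0, 0, 0, -0.2, 0, 0.006, 0, 0, 0]

```text
time_s: 2.57
tcp_pos: [0.5231, -0.1268, 0.1955]
eef_rot: [2.304, 2.135, -0.001]
ft_force: [0.2, 0.6, 1.3]
width: 0.0196
finger_force: 0.0
```

```bash
python3 -c "
from h import *
st();print(bot.get_obs()['dq'])"
```

```text
t 2.567 rack mm [  -1.1685 -160.548   195.5193] rotleft [ 0.0001  0.0007 -0.0029] F rack [0.1626 0.5652 1.2956] w 0.019612246299757885
[-0.442   0.064   0.0724  0.0059  0.0007 -0.4382]
```

View pics/top1.png

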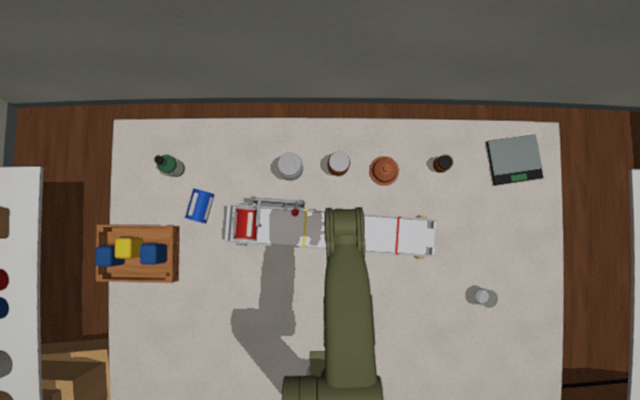

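The picture shows the arm over the lane at columns 325–363. The can at (246,224) and everything upstream of it stay visible while the hand waits there. Tracking in the rehearsal was lag-free.

apply_moves:
  plan: [0.7, -0.1, -0.05, 0, 0, 0, 0.7, -0.1, -0.05, 0, 0, 0, 0.7, -0.1, -0.05, 0, 0, 0, 0.7, -0.1, -0.05, 0, 0, 0]

```text
time_s: 2.9
tcp_pos: [0.5137, 0.018, 0.2059]
eef_rot: [-2.302, -2.136, -0.002]
ft_force: [-0.3, 0.4, 0.4]
width: 0.0199
finger_force: 0.0
```

apply_moves:
  plan: [0.7, -0.1, -0.05, 0, 0, 0, 0.7, -0.1, -0.05, 0, 0, 0, 0.7, -0.1, -0.05, 0, 0, 0, 0.7, -0.1, -0.05, 0, 0, 0, 0.7, -0.1, -0.05, 0, 0, 0]

```text
time_s: 3.32
tcp_pos: [0.5052, 0.1598, 0.2158]
eef_rot: [2.298, 2.142, 0.003]
ft_force: [0.4, -0.9, -0.3]
width: 0.0199
finger_force: 0.0
```

```bash
cat >> h.py <<'E'
def can():
    t=bot.get_obs()['time_s'];im=bot.camera('top');p=bot.camera_params('top')
    f=im.astype(float);w=f[...,0]-np.maximum(f[...,1],f[...,2])
    m=w>40;m[:,:228]=0;m[:,392:]=0;m[:214]=0;m[246:]=0   # lane rows, clear of knob top / red mark
    c=np.where(m.sum(0)>=6)[0];r=np.where(m.sum(1)>=4)[0]
    if len(c)==0: return t,None
    uv=((c.min()+c.max())/2,(r.min()+r.max())/2);y=100.
    for _ in range(4): y=rack(onz(p,uv,.085+.031e-3*y))[1]
    cv2.imwrite(f'pics/c{t:.2f}.png',im[:,:,::-1])
    return t,y,c.min(),c.max()
E
python3 -c "
from h import *
st();print(can());st()"
```

```text
t 3.317 rack mm [-39.9084 124.0456 215.8304] rotleft [ 0.0013 -0.0012  0.0024] F rack [ 0.489  -0.8888 -0.259 ] w 0.01989870019041702
(3.3167, np.float64(291.16570019704267), np.int64(236), np.int64(255))
t 3.367 rack mm [-39.8471 122.1772 215.5407] rotleft [0.0008 0.0006 0.0009] F rack [ 0.4098 -1.5591  0.2611] w 0.01980197241793284
```

apply_moves:
  plan: [0, 0.1, 0, 0, 0, 0, 0, 0.2, 0, 0, 0, 0, 0, 0.24, 0, 0, 0, 0, 0, 0.3, 0, 0, 0, 0, 0, 0.4, 0, 0, 0, 0, 0, 0.5, 0, 0, 0, 0, 0, 0.58, 0, 0, 0, 0, 0, 0.64, 0, 0, 0, 0]

```text
time_s: 4.03
tcp_pos: [0.6317, 0.1463, 0.2139]
eef_rot: [-2.302, -2.134, 0.007]
ft_force: [-3.8, 0.6, -3.5]
width: 0.02
finger_force: 2.0
```

```bash
python3 -c "
from h import *
st()"
```

```text
t 4.033 rack mm [ 87.1955 119.8227 213.9283] rotleft [-0.0053  0.0012 -0.0029] F rack [-3.874   0.2931 -3.4769] w 0.020044480059447457
```

apply_moves:
  plan: [0, 0.035, 0, 0, 0, 0]

```text
time_s: 4.12
tcp_pos: [0.638, 0.1459, 0.2133]
eef_rot: [-2.301, -2.133, 0.009]
ft_force: [-17.5, 0.1, 3.3]
width: 0.0201
finger_force: 9.9
```

```bash
python3 -c "
from h import *
st()"
```

```text
t 4.117 rack mm [ 93.496  119.8212 213.3469] rotleft [-0.0071  0.0016 -0.003 ] F rack [-17.442   -1.1458   3.2927] w 0.020113897631426177
```

apply_moves:
  plan: [-0.05, -0.19, 0, 0, 0, 0, -0.2, -0.33, 0, 0, 0, 0, -0.37, -0.45, 0, 0, 0, 0, -0.53, -0.475, 0.12, 0, 0, 0, -0.65, -0.475, 0.28, 0, 0, 0, -0.675, -0.475, 0.48, 0, 0, 0, -0.675, -0.475, 0.67, 0, 0, 0, -0.675, -0.475, 0.73, 0, 0, 0]

```text
time_s: 4.78
tcp_pos: [0.531, 0.0185, 0.0648]
eef_rot: [-2.302, -2.132, 0.009]
ft_force: [-0.2, 0.7, 0.3]
width: 0.0201
finger_force: 0.0
```

```bash
python3 -c "
from h import *
st();print(can());print(can());st()"
```

```text
t 4.783 rack mm [ -3.9223 -15.0557  64.834 ] rotleft [-0.0068  0.0014 -0.0036] F rack [-0.2246  0.6785  0.3394] w 0.02011199642044573
(4.7833, np.float64(201.54231398015494), np.int64(261), np.int64(282))
(4.8333, np.float64(192.9737015122039), np.int64(264), np.int64(284))
t 4.883 rack mm [ -2.9388 -14.169   66.5877] rotleft [-0.0061  0.0012 -0.0023] F rack [-0.4002 -0.2663 -0.4177] w 0.01985587080858868
```

apply_moves:
  plan: [0, 0, 0, 0, 0, 0]

```text
time_s: 4.97
tcp_pos: [0.5353, 0.02, 0.0696]
eef_rot: [2.302, 2.137, -0.0]
ft_force: [1.3, -0.2, 0.6]
width: 0.0197
finger_force: 0.0
```

```bash
python3 -c "
from h import *
print(can());print(can());st()
for t in('4.78','4.83','4.97','5.02'):
  im=cv2.imread(f'pics/c{t}.png');
  if im is not None:
    f=im.astype(float);w=np.clip(f[...,2]-np.maximum(f[...,1],f[...,0]),0,None)[216:236,255:322].sum(0);print(t,(w/20).astype(int))"
```

```text
(4.9667, np.float64(165.55684159555872), np.int64(272), np.int64(292))
(5.0167, np.float64(153.56204525676725), np.int64(276), np.int64(295))
t 5.067 rack mm [  1.8969 -12.4106  70.9702] rotleft [ 0.0036 -0.0002 -0.0006] F rack [ 0.3652 -0.1418 -0.2277] w 0.020042731337638252
4.78 [  1   0   0   0   1   6  25  64  81  48  15   3   3  21  70 116 128 128
 128 127 125 121 118 115 115 100  59  21   8   6   5   4   4   4   4   4
   4   4   4   4   4   4   4   4   4   4   4   5  12  20  20  12   5   4
   4   4   4   4   4   4   4   4   4   4   3   3   3]
4.83 [  0   0   0   0   0   0   0   3  12  42  82 100 106  82  35   7   1   3
  26  79 123 130 125 123 120 119 115 103  85  58  27   7   3   3   4   4
   4   4   4   4   4   4   4   4   4   4   3   5  12  20  20  12   5   4
   4   4   4   4   4   4   4   4   4   3   3   3   3]
4.97 [  1   0   0   0   0   0   0   0   0   0   0   0   0   2   3   3  16  49
  85 104 109 113 116 119 121 126 130 114  61  15   2   2  13  38  63  68
  65  53  25   8   4   4   4   4   4   4   3   5  13  20  20  12   5   4
   4   4   4   4   4   4   4   4   4   3   3   3   3]
5.02 [  1   0   0   0   0   0   0   0   0   0   0   0   0   0   0   0   2   6
   8   7  11  38  80 108 114 117 119 112  98  88  85  84  82  62  26   5
   2   8  27  51  50  21   6   4   4   4   3   5  13  20  20  11   5   4
   4   4   4   4   4   4   4   4   3   4   3   4   3]
```

apply_moves:
  plan: [0, 0, 0, 0, 0, 0]

```text
time_s: 5.15
tcp_pos: [0.5372, 0.021, 0.0711]
eef_rot: [2.299, 2.137, 0.005]
ft_force: [-0.5, -0.1, -0.2]
width: 0.0199
finger_force: 0.0
```

```bash
python3 -c "
from h import *
print(can());st()
im=cv2.imread('pics/c5.15.png');
f=im.astype(float);w=np.clip(f[...,2]-np.maximum(f[...,1],f[...,0]),0,None)[216:236,255:330].sum(0);print((w/20).astype(int))"
```

```text
(5.15, np.float64(131.14926252596499), np.int64(282), np.int64(302))
t 5.2 rack mm [  1.8363 -11.9498  70.8882] rotleft [ 0.0037 -0.0004  0.    ] F rack [ 1.5218 -0.1345  0.4361] w 0.020051322419965868
[ 1  0  0  0  0  0  0  0  0  0  0  0  0  0  0  0  0  0  0  0  0  0  1  3
  3  4 14 40 65 74 75 51 19  4  2  7 32 68 85 84 81 79 77 75 72 70 68 49
 22 11 15 11  5  4  4  4  4  4  4  4  4  4  3  3  3  4  2  0  0  0  0  0
  0  0  0]
```

```bash
python3 -c "
from h import *
print(can());st()
for t in ('5.15','5.20'):
 im=cv2.imread(f'pics/c{t}.png')
 f=im.astype(float);w=np.clip(f[...,2]-np.maximum(f[...,1],f[...,0]),0,None)[216:236,275:325].sum(0);print((w/20).astype(int));print(im[216:236,275:325].mean((0,2)).astype(int))"
```

```text
(5.2, np.float64(119.151468807028), np.int64(285), np.int64(306))
t 5.25 rack mm [  1.5718 -11.898   70.6256] rotleft [ 0.0032 -0.0003  0.0002] F rack [-1.0412  0.2367 -0.0306] w 0.019762500110297527
[ 0  0  1  3  3  4 14 40 65 74 75 51 19  4  2  7 32 68 85 84 81 79 77 75
 72 70 68 49 22 11 15 11  5  4  4  4  4  4  4  4  4  4  3  3  3  4  2  0
  0  0]
[190 187 165 144 137 130 102  61  40  38  42  65 102 122 125 118  91  61
  48  46  46  45  43  43  42  39  36  49  74  88 103 122 132 133 132 132
 132 132 132 132 133 134 136 138 140 129  82  54  67  70]
[ 0  0  1  3  4  4  4  3  3 10 34 62 72 73 74 78 81 66 31  7  2  3 17 47
 74 78 76 73 71 69 66 48 20  5  3  4  4  4  4  4  4  4  3  4  4  4  2  0
  0  0]
[190 187 165 144 136 134 134 135 133 109  68  42  39  41  43  42  44  57
  92 119 126 125 107  73  48  41  42  42  40  38  33  43  80 119 132 133
 132 132 132 132 132 135 136 138 139 128  81  54  68  69]
```

apply_moves:
  plan: [0, 0, 0, 0, 0, 0, -0.005, 0, 0, 0, 0, 0, -0.04, 0, 0.003, 0, 0, 0, -0.1225, 0, 0.007, 0, 0, 0, -0.2325, 0, 0.012, 0, 0, 0, -0.3475, 0, 0.017, 0, 0, 0, -0.4675, 0, 0.022, 0, 0, 0, -0.5825, 0, 0.027, 0, 0, 0, -0.69, 0, 0.032, 0, 0, 0, -0.7875, 0, 0.036, 0, 0, 0, -0.875, 0, 0.041, 0, 0, 0, -0.9525, 0, 0.045, 0, 0, 0]

```text
time_s: 6.25
tcp_pos: [0.521, -0.1707, 0.06]
eef_rot: [2.302, 2.138, -0.001]
ft_force: [0.8, 0.2, 1.0]
width: 0.0198
finger_force: 0.0
```

apply_moves:
  plan: [-0.0675, 0, 0.002, 0, 0, 0, -0.125, 0, 0.004, 0, 0, 0, -0.1725, 0, 0.005, 0, 0, 0, -0.21, 0, 0.006, 0, 0, 0, -0.2375, 0, 0.007, 0, 0, 0, -0.255, 0, 0.008, 0, 0, 0, -0.2625, 0, 0.008, 0, 0, 0, -0.265, 0, 0.008, 0, 0, 0, -0.265, 0, 0.008, 0, 0, 0]

```text
time_s: 7.0
tcp_pos: [0.5176, -0.2215, 0.0585]
eef_rot: [-2.301, -2.139, 0.0]
ft_force: [-0.2, -0.2, -0.2]
width: 0.0202
finger_force: 0.3
```

```bash
python3 -c "
from h import *
st()
for n in('scene','top'):
  im=bot.camera(n);cv2.imwrite(f'pics/hold_{n}.png',im[:,:,::-1])
S=cv2.imread('pics/hold_scene.png')[140:280,170:420];cv2.imwrite('pics/holdc.png',cv2.resize(S,None,fx=3,fy=3,interpolation=2))
st()"
```

```text
t 7.0 rack mm [   0.2466 -255.369    58.539 ] rotleft [-0.      0.      0.0004] F rack [-0.2241 -0.2634 -0.2205] w 0.020227857542352942
t 7.1 rack mm [   0.2695 -255.3306   58.6057] rotleft [0.     0.0002 0.0006] F rack [-0.2817 -0.9901  0.0731] w 0.020011496365627802
```

View pics/holdc.png

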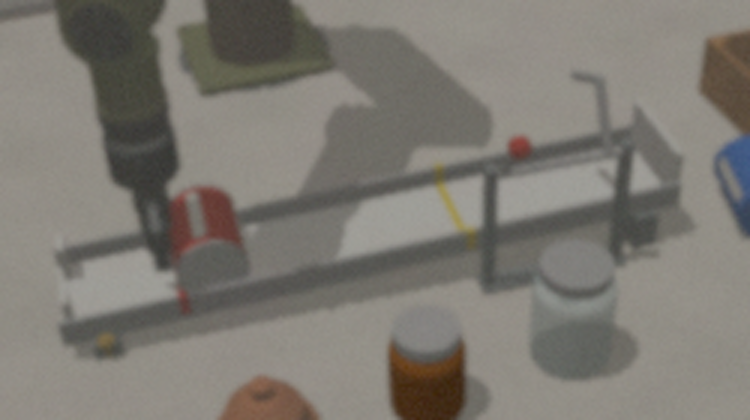

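The crop shows the can resting against the fingers just upstream of the red mark, crop pixel (205,235) with the mark's near end at (183,300). The gate is up with its knob leaned over, and the jars are undisturbed. Now the hold.

apply_moves:
  plan: [0, 0, 0, 0, 0, 0, 0, 0, 0, 0, 0, 0, 0, 0, 0, 0, 0, 0, 0, 0, 0, 0, 0, 0, 0, 0, 0, 0, 0, 0, 0, 0, 0, 0, 0, 0, 0, 0, 0, 0, 0, 0, 0, 0, 0, 0, 0, 0, 0, 0, 0, 0, 0, 0, 0, 0, 0, 0, 0, 0, 0, 0, 0, 0, 0, 0, 0, 0, 0, 0, 0, 0]

```text
time_s: 8.1
tcp_pos: [0.5176, -0.2217, 0.0585]
eef_rot: [-2.301, -2.139, 0.0]
ft_force: [0.1, -0.1, 0.4]
width: 0.0199
finger_force: 0.0
```

apply_moves:
  plan: [0, 0, 0, 0, 0, 0, 0, 0, 0, 0, 0, 0, 0, 0, 0, 0, 0, 0, 0, 0, 0, 0, 0, 0, 0, 0, 0, 0, 0, 0, 0, 0, 0, 0, 0, 0, 0, 0, 0, 0, 0, 0, 0, 0, 0, 0, 0, 0, 0, 0, 0, 0, 0, 0, 0, 0, 0, 0, 0, 0, 0, 0, 0, 0, 0, 0, 0, 0, 0, 0, 0, 0]

```text
time_s: 9.1
tcp_pos: [0.5176, -0.2217, 0.0585]
eef_rot: [-2.301, -2.139, -0.0]
ft_force: [-1.5, 0.2, 0.5]
width: 0.02
finger_force: 0.0
```

apply_moves:
  plan: [0, 0, 0, 0, 0, 0, 0, 0, 0, 0, 0, 0, 0, 0, 0, 0, 0, 0, 0, 0, 0, 0, 0, 0, 0, 0, 0, 0, 0, 0, 0, 0, 0, 0, 0, 0, 0, 0, 0, 0, 0, 0, 0, 0, 0, 0, 0, 0, 0, 0, 0, 0, 0, 0, 0, 0, 0, 0, 0, 0, 0, 0, 0, 0, 0, 0, 0, 0, 0, 0, 0, 0]

```text
time_s: 10.1
tcp_pos: [0.5176, -0.2217, 0.0585]
eef_rot: [-2.301, -2.139, 0.0]
ft_force: [0.7, -0.3, 0.2]
width: 0.0201
finger_force: 0.0
```

```bash
python3 -c "
from h import *
st()
im=bot.camera('scene')
for a in(im,cv2.imread('pics/hold_scene.png')[:,:,::-1].copy()):
  print(*[b for b in blobs(a,'red',(215,190,260,245))])
print(cv2.absdiff(im,cv2.imread('pics/hold_scene.png')[:,:,::-1].copy())[190:245,210:260].mean())
"
```

```text
t 10.1 rack mm [   0.2127 -255.5906   58.4913] rotleft [-0. -0.  0.] F rack [ 0.7218 -0.213   0.166 ] w 0.020087307866687606
([239, 204, 4, 3, 4], array([240.5 , 205.25])) ([239, 207, 6, 7, 14], array([241.0714, 209.6429])) ([241, 213, 5, 4, 7], array([243.1429, 214.4286]))
([240, 205, 4, 8, 12], array([242.    , 208.1667])) ([239, 211, 4, 5, 6], array([240.8333, 213.3333]))
1.8722424242424243
```

apply_moves:
  plan: [-0.0075, 0, 0, 0, 0, 0, -0.02, 0, 0, 0, 0, 0, -0.0375, 0, 0.001, 0, 0, 0, -0.06, 0, 0.002, 0, 0, 0, -0.085, 0, 0.003, 0, 0, 0, -0.11, 0, 0.003, 0, 0, 0, -0.135, 0, 0.004, 0, 0, 0, -0.16, 0, 0.005, 0, 0, 0, -0.185, 0, 0.006, 0, 0, 0, -0.21, 0, 0.006, 0, 0, 0, -0.235, 0, 0.007, 0, 0, 0, -0.26, 0, 0.008, 0, 0, 0]

```text
time_s: 11.15
tcp_pos: [0.5137, -0.2741, 0.0569]
eef_rot: [2.301, 2.139, -0.0]
ft_force: [-0.1, 0.4, -0.2]
width: 0.02
finger_force: 0.0
```

apply_moves:
  plan: [-0.025, 0, 0.001, 0, 0, 0, -0.05, 0, 0.002, 0, 0, 0, -0.075, 0, 0.002, 0, 0, 0, -0.1, 0, 0.003, 0, 0, 0, -0.125, 0, 0.004, 0, 0, 0, -0.15, 0, 0.005, 0, 0, 0, -0.1725, 0, 0.005, 0, 0, 0, -0.1925, 0, 0.006, 0, 0, 0, -0.21, 0, 0.006, 0, 0, 0, -0.225, 0, 0.007, 0, 0, 0, -0.2375, 0, 0.007, 0, 0, 0, -0.25, 0, 0.008, 0, 0, 0]

```text
time_s: 12.15
tcp_pos: [0.5101, -0.3236, 0.0553]
eef_rot: [-2.301, -2.139, -0.0]
ft_force: [-0.3, -0.5, -0.7]
width: 0.0201
finger_force: 0.0
```

apply_moves:
  plan: [-0.01, 0, 0, 0, 0, 0, -0.02, 0, 0, 0, 0, 0, -0.03, 0, 0.001, 0, 0, 0, -0.04, 0, 0.001, 0, 0, 0, -0.05, 0, 0.001, 0, 0, 0, -0.06, 0, 0.002, 0, 0, 0, -0.07, 0, 0.002, 0, 0, 0, -0.08, 0, 0.002, 0, 0, 0, -0.09, 0, 0.002, 0, 0, 0, -0.1, 0, 0.003, 0, 0, 0, -0.11, 0, 0.003, 0, 0, 0, -0.12, 0, 0.003, 0, 0, 0]

```text
time_s: 13.15
tcp_pos: [0.5083, -0.3476, 0.0547]
eef_rot: [-2.301, -2.139, -0.0]
ft_force: [0.4, 0.2, -0.3]
width: 0.0199
finger_force: 0.0
```

```bash
python3 -c "
from h import *
st()
im=bot.camera('scene')[140:280,170:420];cv2.imwrite('pics/lipc.png',cv2.resize(im[:,:,::-1],None,fx=3,fy=3,interpolation=2))
"
```

```text
t 13.15 rack mm [   0.1978 -381.8104   54.6802] rotleft [-0. -0. -0.] F rack [ 0.3432  0.2636 -0.2998] w 0.019870489492047793
```

View pics/lipc.png

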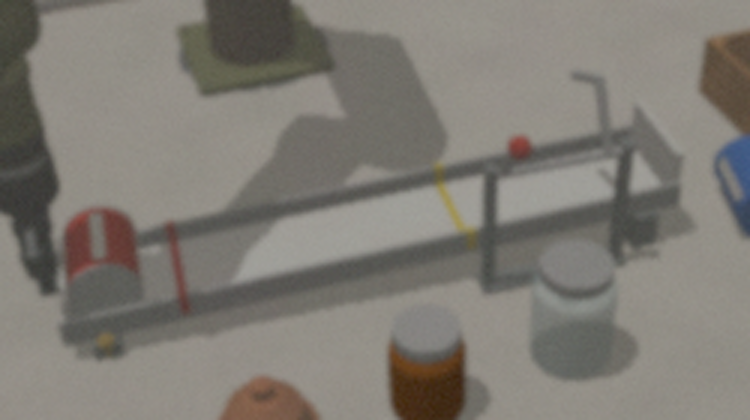

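The can sits at the lip, crop pixel (100,265), and the fingers have passed out through the cut-out. I back off and lift.

apply_moves:
  plan: [-0.02, 0, 0, 0, 0, 0, -0.05, 0, 0, 0, 0, 0, -0.1, 0, 0, 0, 0, 0, -0.18, 0, 0, 0, 0, 0, -0.28, 0, 0, 0, 0, 0, -0.38, 0, -0.05, 0, 0, 0, -0.45, 0, -0.15, 0, 0, 0, -0.5, 0, -0.3, 0, 0, 0, -0.5, 0, -0.45, 0, 0, 0, -0.5, 0, -0.55, 0, 0, 0, -0.5, 0, -0.6, 0, 0, 0, -0.5, 0, -0.6, 0, 0, 0]

```text
time_s: 14.2
tcp_pos: [0.5021, -0.4496, 0.1776]
eef_rot: [2.298, 2.134, 0.001]
ft_force: [0.4, -0.4, 0.7]
width: 0.0199
finger_force: 0.0
```

```bash
python3 -c "
from h import *
st()
im=bot.camera('top');im2=bot.camera('scene');cv2.imwrite('pics/topf.png',im[:,:,::-1])
c=cv2.resize(np.vstack([im[150:270,200:460],im2[150:290,170:430]])[:,:,::-1],None,fx=2.3,fy=2.3,interpolation=2);cv2.imwrite('pics/fin.png',c)
print(blobs(im,'red',(380,200,450,270)),blobs(im,'red',(280,190,310,225)))
"
```

```text
t 14.2 rack mm [   1.4053 -483.9517  177.6138] rotleft [ 0.0044  0.0037 -0.001 ] F rack [ 0.4208 -0.3658  0.6983] w 0.019863343406506227
[([395, 217, 5, 38, 54], array([396.8704, 236.2963])), ([410, 222, 23, 30, 465], array([420.9742, 236.8387]))] []
```

View pics/fin.png

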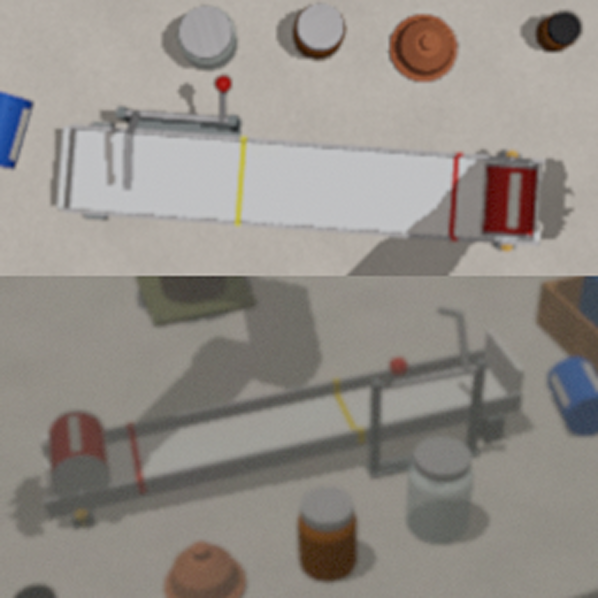

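The can rests at the lip (crop pixel (510,200)), the gate is open with the knob over at (223,84), the jars and cloche have not moved, and the hand is clear.

```bash
python3 -c "
from cell import bot
print(bot.job_done())"
```

```text
the job is handed in; nothing more can be done
None
```

I handed the job in at about 14 s: the can rolled freely past the yellow mark, was caught and held for over 3 s about 35 mm above the red mark, and now rests on the lip with the gate open; the exact moment and force of the catch could not be measured (hand-in returned no verdict).

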